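Change the plate on the decorating wheel

ROBOT

A 6-joint arm with a two-finger parallel gripper is mounted at the origin on the work surface. World frame = base frame: x ahead of the robot, y to its left, z up, the work surface at z = 0. Lengths are in mm, angles in rad, forces in N, time in s.
With the tool pointing down it reaches from about 250 to 800 mm from the base axis. Payload 8.5 kg.
Tool frame: the origin (TCP) lies on the centre line of the jaws, within the pads' length; the fingertips stand 11 mm ahead of it and the grasp point (between the pads) lies 8 mm behind it; z points along the fingers, y is the line along which they close (so a half turn about z gives the same grasp; the last joint's range is limited). The gripper opens to 85 mm and grips with 20 to 120 N. Pads are 22 mm wide; open, the fingers measure 114 mm over their backs; the gripper's body (76 mm by 85 mm) begins 54 mm behind the grasp point. The pads swing forward as they close: fully open they stand 13 mm farther back than shut.
Start: joints at [-1.208, 0.238, -0.013, 1.319, 0, 1.571], TCP at [186.301, -490.783, 206.976] pointing down, gripper open.
Joint ranges: [-2.66, 2.66], [-1.03, 1.9], [-1.14, 1.46], [-1.82, 2.27], [-1.45, 1.34], [-3.14, 3.14]. Speed limits (rad/s): [2.22, 2.22, 2.79, 3.14, 3.14, 3.14].

INTERFACE

Orientations are given as a unit quaternion [w, x, y, z].
In Python, from cell import * gives the robot as it stands.
- The arm moves only by the tool carry_out, never from a script. Its argument "moves" is a list of rows, each a list of 7 numbers: the finger opening in mm, from 0 to 85.4, then the shift along the tool's x, y, z in units of 40 mm (1.0 is 40 mm), then the turn, a rotation vector about the tool's x, y, z in units of 6 degrees (1.0 is 6 degrees). In form: [[gripper, dx, dy, dz, ax, ay, az], ...]. A call has 1 to 5 rows; each row shifts and turns the commanded pose from where the row before left it, along the tool's axes as they then stand; what a row does not reach is not made up. A row lasts 1/12 s, in which the tool goes at most 41.7 mm and 7.16 degrees, less where a joint would pass 70% of its speed; a pose out of reach is approached as far as the arm can. A call is refused whole if a number of a shift passes 1 or a number of a turn 1, either way. A call with a gripper value outside its range is refused whole. The fingers move at their own pace and stop on an object; "grip_force" is the grip in N (left out, the last holds). Time passes only in rows, so rows that do not move let the fingers close. It gives the time, the measured TCP pose, the force, the opening and the grip force at its end, in the units of the state.
- get_state(): the state, without advancing time (a new reading comes with each control period).
- grab_frame(name): name is "scene" or "top"; returns (picture, depth): 384x512x3 uint8, red, green, blue; 384x512 float32, mm along the optical axis (not along the pixel's ray), 0 where there is no reading.
- camera_info(name): a dict with "vertical_fov" (degrees; the focal length in pixels is half the picture's height over the tangent of half this angle, whatever the lens; pixels are square), "cx", "cy" (the principal point, pixels), "k1" (the pictures are not rectified: a ray, as slopes to the right and down, at radius r is drawn at 1 + k1 r^2 times it, then the intrinsics apply), "camera_from_world" (4x4, takes a point from world to camera coordinates). Camera axes: x right, y down, z forward; pixel columns grow to the right and rows downward; lengths in mm; the calibration is good to about 2 mm. A picture is of the moment at which its call begins. camera_info takes no time and is no camera call.
- close_job(): hands the job in; it is judged then, once.
The state is a dict: "clock": time; "joints": joint angles; "qd": joint speeds; "effort": joint torques, N m; "tool_pos": TCP position; "eef_rot": TCP orientation; "contact_force": force on the tool from outside, world axes, zero at the start; "ft_torque": the same for the moment, N m; "grip_width": finger opening in mm; "finger_force": force on a finger pad.
Only numpy, scipy, OpenCV 4.12 (cv2) and the standard library are available. Lean on these libraries where they do the work, as an engineer would, in place of code of your own. Each camera call takes 0.05 s, during which the arm holds its last target. There are 200 camera calls.

TASK

Change the plate on the painter's banding wheel: lift the hand-rest bar off its two posts and lay it down out of the way, slide the painted plate off the wheel fully onto the empty ware board, then slide the blank plate from the other ware board onto the wheel head, centred, and lay the bar back across its two posts, seated flat in both notches. The glaze is fresh, so push both plates along by the rim without lifting or tipping them, never let one plate knock the other, and leave the paint jar, brush pot and water cup alone.

Things in the scene. Friction and masses are not known exactly. Their poses are not given: they have to be found in the camera images.
- station: Fixed wooden base plank of the painting station, 300 x 100 x 14 mm, with a small banding wheel in the middle and a hand-rest post near each end. Origin on the bench under the wheel's axis; x axis along the plank from post to post, z up. Between the posts the way along y is free: the two ware boards lie at +y and -y, and plates cross the wheel in that direction.
- wheel_centre (a point): Centre of the upper face of the wheel head: an aluminium disc of 116 mm diameter with turned guide rings, its flat top 60 mm above the bench, level with both ware boards. The head turns freely about the vertical with slight friction.
- seat_a (a point): Middle of the flat seat on top of the post at station x = -110 mm, 105 mm above the bench. The post is 20 mm (x) by 50 mm (y); on each side of the seat, towards +y and -y, stands a cheek 12 mm high and 7 mm thick, making a notch 36 mm wide, open along x, for the 28 mm wide bar. A brace block at the post's foot is 74 mm wide (y) and 44 mm tall.
- seat_b (a point): The same on the other post, at station x = +110 mm.
- bar: Loose hand-rest bar of dark hardwood, 260 mm long (its x axis), 28 mm wide (y), 18 mm thick (z), about 100 g. Origin in the middle of its underside. At the start it lies in the notches of both posts, across and above the wheel, underside 105 mm above the bench.
- board_next: Fixed brown wooden ware board on bearers, 160 mm (x) by 270 mm (y), flat top 60 mm above the bench; carries the blank plate. Origin on the bench under the board's middle, y about parallel to the station's y. It lies on the +y or -y side of the wheel (varies); its near end is 3 to 13 mm from the edge of the wheel head, its middle about 200 mm from the wheel's axis.
- board_done: The same kind of fixed ware board, empty, on the other side of the wheel: the place for the painted plate. Origin on the bench under the board's middle, 160 mm (x) by 270 mm (y), flat top 60 mm above the bench.
- plate_done: Painted round ceramic plate, 140 mm across the rim, 20 mm high, flat foot of 76 mm diameter, sides flaring out to the rim, about 260 g. Origin in the middle of its underside, z up. At the start it stands on the wheel head. Pushed, it slides on wheel and board and stops where it is left.
- plate_next: Blank white ceramic plate of the same size and shape (140 mm across the rim, 20 mm high, foot 76 mm), not painted. Origin in the middle of its underside. At the start it stands near the middle of board_next.
- paint_jar: Bystander: closed glass jar, 56 mm diameter, 70 mm high, on the bench beyond the boards. Origin in the middle of its underside.
- brush_pot: Bystander: terracotta pot with brushes, 68 mm diameter, 85 mm high (brushes to about 160 mm), on the bench beyond the boards. Origin in the middle of its underside.
- water_cup: Bystander: white cup, 72 mm diameter, 75 mm high, on the bench on the robot's side of the boards. Origin in the middle of its underside.
Not all that is in view belongs to the job. Leave any green or red look-alike of the plate_next alone.

How it is judged (in metres and radians):
On the way, in this order (a step that is already met when the one before it is completed fails the run):
1. the bar has been laid down clear of the wheel and its posts and let go (horizontal distance between bar and wheel_centre above 0.12 m and height (world z) of bar below 0.09 m and linear speed of bar below 0.02 m/s and contact force between bar and the fingers below 0.1 N), for 0.2 s.
2. the painted plate stands on the empty ware board, its whole foot on it (x of plate_done in the frame of board_done between -0.042 and 0.042 m and y of plate_done in the frame of board_done between -0.097 and 0.097 m and height (world z) of plate_done between 0.056 and 0.064 m and angle between plate_done's own z axis and vertical below 0.06 rad and linear speed of plate_done below 0.02 m/s), for 0.2 s.
3. the blank plate stands on the wheel head, centred (horizontal distance between plate_next and wheel_centre below 0.008 m and height (world z) of plate_next between 0.056 and 0.064 m and angle between plate_next's own z axis and vertical below 0.06 rad and linear speed of plate_next below 0.02 m/s), for 0.2 s.
At the end, for the whole second after the job is handed in: Painted plate flat on the formerly empty board, its whole foot on it; blank plate flat on the wheel head, within 8 mm of its centre; bar flat on both post seats inside the notches (underside 105 mm up within 3 mm, endways within 25 mm of even); all at rest and released (all of step 2 and all of step 3 and x of bar in the frame of station between -0.025 and 0.025 m and y of bar in the frame of station between -0.008 and 0.008 m and angle between the x axis of bar and the x axis of station, either way round below 0.1 rad and angle between bar's own z axis and vertical below 0.04 rad and height (world z) of bar between 0.102 and 0.108 m and linear speed of bar below 0.02 m/s); the robot touches nothing.
It fails at once if a plate is lifted more than 15 mm or tipped more than about 17 degrees (height (world z) of any of plate_done, plate_next above 0.075 m or angle between any of plate_done, plate_next's own z axis and vertical above 0.3 rad).
It fails at once if the two plates knock together (contact force between plate_done and plate_next above 0.3 N).
It fails at once if the paint jar, brush pot or water cup is moved more than 30 mm (distance of any of paint_jar, brush_pot, water_cup from where it was at the start of the episode above 0.03 m).
It also fails if it takes over 72 s, if anything falls off the work surface, if the arm or the gripper's body presses on something with over 40 N, if the wrist force passes 120 N, or if a joint passes its speed limit or range.

## Working session

There is one attempt and no reset: what is moved stays moved. The work goes in short steps, Python scripts to look and compute and a tool call to move; the robot and the scene stay as the last step left them, time stands still between calls to the robot, and variables do not carry over. Pictures are saved under pics/ and viewed, at most 10 in all, crops included, and the job is handed in when it is done.

Besides the shell and the picture viewer there is one more tool, called after "Emit:" in YAML: its name, and indented under it one key for each argument. carry_out: Moves the arm, as the interface text tells. Its arguments: {"type":"object","properties":{"moves":{"type":"array"},"grip_force":{"type":"number"}},"required":["moves"]}

```bash
ls; mkdir -p pics; cat > h.py <<'E'
from cell import *
import numpy as np, cv2
def K(n):
    c=camera_info(n); f=192/np.tan(np.radians(c["vertical_fov"])/2); return c,f
def ray(n,u,v):
    c,f=K(n); d=np.array([(u-c["cx"])/f,(v-c["cy"])/f]); s=d.copy()
    for _ in range(20): s=d/(1+c["k1"]*(s@s))
    T=np.array(c["camera_from_world"]); R=T[:3,:3]; o=-R.T@T[:3,3]
    return o,R.T@np.array([s[0],s[1],1])
def onplane(n,u,v,z):
    o,d=ray(n,u,v); return o+d*(z-o[2])/d[2]
def cloud(n,depth):
    # world point for each pixel
    c,f=K(n); v,u=np.mgrid[:384,:512]; d=np.stack([(u-c["cx"])/f,(v-c["cy"])/f],-1); s=d.copy()
    for _ in range(20): s=d/(1+c["k1"]*(s**2).sum(-1,keepdims=True))
    P=np.concatenate([s,np.ones((384,512,1))],-1)*depth[...,None]
    T=np.array(c["camera_from_world"]); return (P-T[:3,3])@T[:3,:3]
def save(n,im): cv2.imwrite("pics/"+n,im[...,::-1])
E
python3 - <<'E'
from h import *
for n in("top","scene"):
    im,d=grab_frame(n); np.savez(n+"0.npz",im=im,d=d); save(n+"0.png",im)
    c=camera_info(n); print(n,c["vertical_fov"],c["cx"],c["cy"],c["k1"]); T=np.array(c["camera_from_world"]);print(-T[:3,:3].T@T[:3,3], T[:3,:3].round(2).tolist(), (d==0).mean())
print(get_state())
E
```

```text
pics
top 45.506048725572235 253.96302164368618 187.9535067997729 -0.03728693463139108
[ 451.25572754 -116.92568641 1269.2626241 ] [[-0.03, -1.0, -0.03], [-0.99, 0.03, -0.1], [0.11, 0.02, -0.99]] 0.004201253255208333
scene 44.022362214510764 253.80962919640126 182.1187998350966 -0.12031415307466811
[ 888.16347562  344.90529233 1007.5820072 ] [[-0.79, 0.61, -0.01], [0.53, 0.68, -0.5], [-0.3, -0.4, -0.86]] 0.00372314453125
{'clock': 0.1, 'joints': array([-1.20799680e+00,  2.38726166e-01, -1.41245158e-02,  1.31920979e+00,
        2.46476663e-06,  1.57080732e+00]), 'qd': array([-0.00163216, -0.00151526,  0.00167551,  0.00050362, -0.00111625,
        0.00105501]), 'effort': array([ 1.09888977e-03, -5.39719498e+01,  3.46998596e+01,  1.33997286e-02,
       -5.59041428e-05, -1.65081747e-05]), 'tool_pos': array([ 186.18276787, -490.46554213,  206.45680355]), 'eef_rot': array([-6.21924440e-04,  9.83592925e-01,  1.80401104e-01, -1.12821493e-04]), 'contact_force': array([0.32017432, 0.02648888, 0.77288015]), 'ft_torque': array([-0.00670725, -0.0005178 , -0.0193379 ]), 'finger_force': 0.0, 'grip_width': 85.25808552893511}
```

View pics/top0.png

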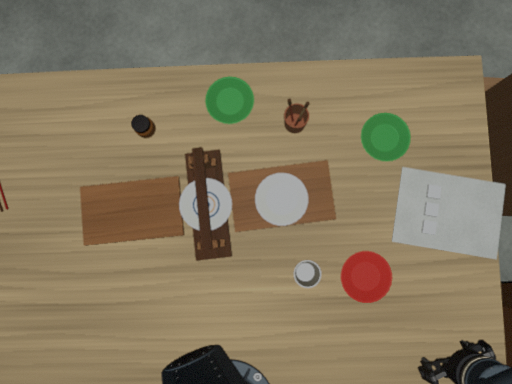

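View pics/scene0.png

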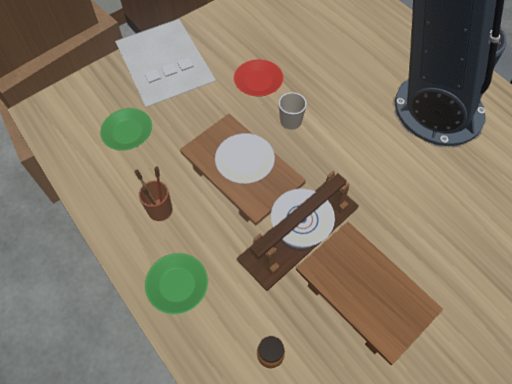

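The top view shows the painted plate at (206,204) with the bar across it. The blank plate is at (281,199) on the right-hand board (−y), and the empty board is at (132,210). Things that could be taken for plate_next: white (281,199), greens (230,100) and (386,137), red (366,277), painted (206,204), and the white cup (307,273). I choose the white one on the board at (281,199). Next I measure it and check the choice in a crop.

```bash
cat > m.py <<'E'
from h import *
def rect(Q): 
    (cx,cy),(w,h),a=cv2.minAreaRect(Q[:,:2].astype(np.float32)); b=cv2.boxPoints(((cx,cy),(w,h),a))
    e=[b[1]-b[0],b[2]-b[1]]; l=max(e,key=np.linalg.norm); return (round(cx,1),round(cy,1)),round(max(w,h),1),round(min(w,h),1),round(np.degrees(np.arctan2(l[1],l[0]))%180,2)
def circ(Q): 
    c,r=cv2.minEnclosingCircle(Q[:,:2].astype(np.float32)); return np.round(c,1),round(r,1)
def comps(m,mn=60):
    n,l,s,c=cv2.connectedComponentsWithStats(m.astype(np.uint8))
    return [(l==i,c[i].round(),s[i,4]) for i in range(1,n) if s[i,4]>mn]
E
python3 - <<'E'
from m import *
for n in("top","scene"):
    z=np.load(n+"0.npz"); im,d=z["im"],z["d"]; P=cloud(n,d); Z=P[...,2]; ok=d>0
    hsv=cv2.cvtColor(im,cv2.COLOR_RGB2HSV); roi=(P[...,0]>250)&(P[...,0]<900)&(P[...,1]>-800)&(P[...,1]<450)&ok
    print(n,"table z",np.median(Z[roi&(Z<20)]))
    print("bar")
    for m,c,a in comps(roi&(Z>110)&(Z<135)): print(c,a,rect(P[m]),Z[m].mean())
    print("boards")
    for m,c,a in comps(roi&(Z>50)&(Z<66)&(hsv[...,1]>70),300): print(c,a,rect(P[m]),np.median(Z[m]))
    print("white")
    for m,c,a in comps(roi&(Z>45)&(Z<95)&(hsv[...,1]<60),200): print(c,a,circ(P[m]),rect(P[m]),np.median(Z[m]),np.percentile(Z[m],98))
    print("tall")
    for m,c,a in comps(roi&(Z>40)&(Z<180),60): print(c,a,circ(P[m]),Z[m].max())
save("crop.png",cv2.resize(np.load("top0.npz")["im"][120:300,60:350],None,fx=2.7,fy=2.7,interpolation=cv2.INTER_CUBIC))
E
```

```text
top table z -0.8302237428629362
bar
[201. 198.] 1143 ((555.0, 48.9), 260.2, 39.3, np.float32(4.44)) 121.15138418344486
boards
[281. 193.] 3790 ((559.1, -158.1), 270.3, 160.4, np.float32(95.48)) 58.77708128094129
[131. 210.] 5950 ((532.1, 244.5), 273.4, 160.9, np.float32(94.28)) 58.707121878316244
white
[140. 123.] 222 (array([765.7, 215.2]), 23.7) ((765.6, 215.0), 46.8, 42.1, np.float32(44.08)) 68.64136931560424 72.8706601223519
[281. 199.] 2261 (array([ 549.2, -158.9]), 71.4) ((547.3, -159.4), 141.7, 136.4, np.float32(92.5)) 69.73394460573833 81.47565729070963
[218. 202.] 921 (array([541.3,  30.8]), 67.2) ((543.4, 4.8), 134.3, 62.6, np.float32(4.71)) 70.76029229149778 81.40518468417267
[189. 206.] 645 (array([538.4,  65.2]), 63.5) ((536.2, 88.7), 127.0, 51.2, np.float32(5.3)) 73.17047597614378 81.89389856803936
[308. 275.] 224 (array([ 352.7, -217. ]), 35.8) ((352.7, -216.5), 69.2, 68.9, np.float32(132.66)) 71.41821280496524 77.46339813535499
tall
[296. 114.] 393 (array([ 766.4, -204.1]), 34.3) 164.93466480231098
[141. 125.] 332 (array([762.8, 214.9]), 27.5) 74.89384871589971
[206. 
[... 726 characters left out ...]
43. ,   7.5]), 64.3) ((543.8, -7.7), 127.1, 53.6, np.float32(4.43)) 74.70135244233838 81.60315410735976
[313. 228.] 1211 (array([537.3,  55.9]), 66.9) ((536.3, 79.2), 133.5, 64.0, np.float32(2.73)) 72.48505146792017 82.64484639079902
[271. 349.] 470 (array([766.1, 219.2]), 23.6) ((766.0, 219.3), 45.4, 45.4, np.float32(156.55)) 70.18287681860878 73.20606891661654
tall
[292. 106.] 537 (array([ 351.2, -215.7]), 38.3) 79.36169682201951
[265. 187.] 11147 (array([554.9, -93.8]), 212.3) 128.05298151124492
[154. 193.] 835 (array([ 768.3, -201.5]), 35.4) 165.86461005409936
[369. 292.] 9951 (array([529.6, 247.2]), 156.3) 66.55445814139885
[271. 350.] 635 (array([766.3, 219.2]), 27.6) 75.15670848543931
```

View pics/crop.png

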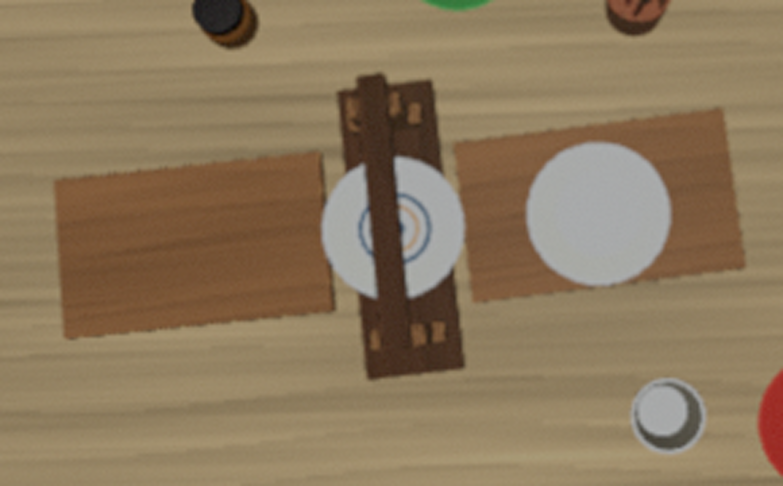

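The crop confirms it: the plain white plate on the −y board at crop (598,213) is plate_next. The painted plate has blue rings and lies under the bar at crop (393,228). Next I refine the bar, plate rim and plank positions.

```bash
cat >> m.py <<'E'
def fitc(p):
    A=np.c_[2*p[:,:2],np.ones(len(p))]; s=np.linalg.lstsq(A,(p[:,:2]**2).sum(1),rcond=None)[0]; return s[:2].round(1),round(np.sqrt(s[2]+s[0]**2+s[1]**2),1)
def outline(n,m,z):
    c=max(cv2.findContours(m.astype(np.uint8),cv2.RETR_EXTERNAL,cv2.CHAIN_APPROX_NONE)[0],key=len)[:,0]
    return np.array([onplane(n,u,v,z) for u,v in c])
def go(x,y,z,yaw=None):
    from scipy.spatial.transform import Rotation as R
    s=get_state(); q=s["eef_rot"]; r=R.from_quat([q[1],q[2],q[3],q[0]]); M=r.as_matrix(); p=s["tool_pos"]
    cy=np.degrees(np.arctan2(M[1,0],M[0,0])); print("now",p.round(1),"yaw",cy.round(2),"tilt",np.degrees(np.arccos(-M[2,2])).round(2))
    if yaw is not None:
        print("turn az units (first)",round(-(yaw-cy)/6,2)); a=np.radians(yaw)
        M=np.array([[np.cos(a),np.sin(a),0],[np.sin(a),-np.cos(a),0],[0,0,-1]])
    print("then shift units",((M.T@(np.array([x,y,z])-p))/40).round(3))
E
python3 - <<'E'
from m import *
for n in("top","scene"):
    z=np.load(n+"0.npz"); im,d=z["im"],z["d"]; P=cloud(n,d); Z=P[...,2]
    hsv=cv2.cvtColor(im,cv2.COLOR_RGB2HSV); V=hsv[...,2].astype(int)
    m=(Z>112)&(Z<132)&(V<90)&(P[...,0]>380)&(P[...,0]<720)&(abs(P[...,1]-45)<80)
    m=comps(m,300)[0][0]; o=outline(n,m,123)
    q=o[:,:2]; c=q.mean(0); _,_,vt=np.linalg.svd(P[m][:,:2]-P[m][:,:2].mean(0)); print(n,"bar",rect(o),"pts mean",P[m].mean(0).round(1),"pca yaw",np.degrees(np.arctan(vt[0,1]/vt[0,0])).round(2))
    w=(hsv[...,1]<60)&(Z>45)&(Z<95)&(V>120)&(P[...,0]>420)&(P[...,0]<660)
    for nm,lo,hi in(("next",-260,-60),("done",-50,140)):
        mm=w&(P[...,1]>lo)&(P[...,1]<hi); ps=np.vstack([outline(n,x,80) for x,_,_ in comps(mm,200)])
        # keep outer rim points
        c,r=fitc(ps)
        for _ in range(15):
            k=abs(np.linalg.norm(ps[:,:2]-c,axis=1)-70)<5; c,r=fitc(ps[k]) if k.sum()>20 else (c,r)
        print(nm,c,r,k.sum())
    pl=(Z>6)&(Z<22)&(V<110)&(P[...,0]>370)&(P[...,0]<730)&(abs(P[...,1]-45)<80)
    pts=P[pl]; print("plank",rect(pts),len(pts))
go(554,48,118,4.7)
E
```

```text
top bar ((553.2, 45.6), 256.0, 31.4, np.float32(4.8)) pts mean [551.4  43.4 121.5] pca yaw 4.46
next [ 547.4 -158.1] 68.8 151
done [541.   41.2] 67.6 123
plank ((545.0, 42.8), 298.5, 97.7, np.float32(4.97)) 1282
scene bar ((556.2, 48.7), 259.2, 30.9, np.float32(4.04)) pts mean [562.3  49.8 122.3] pca yaw 4.32
next [ 547.1 -156. ] 69.0 154
done [540.1  43.1] 68.7 149
plank ((544.4, 46.0), 300.6, 100.1, np.float32(5.07)) 1754
now [ 186.2 -490.5  206.5] yaw 20.79 tilt 0.07
turn az units (first) 2.68
then shift units [ 10.268 -12.663   2.211]
```

Emit:
carry_out:
  moves:
    - [85,0,0,0,0,0,0.9]
    - [85,0,0,0,0,0,0.9]
    - [85,0,0,0,0,0,0.88]
    - [85,0.64,-0.79,0,0,0,0]
    - [85,0.64,-0.79,0,0,0,0]
  grip_force: 40

```text
clock: 0.52
tool_pos: [231.7, -423.6, 206.1]
eef_rot: [-0.001, 0.999, 0.039, -0.0]
contact_force: [1.9, -0.1, -0.1]
grip_width: 85.3
finger_force: 0.0
```

Emit:
carry_out:
  moves:
    - [85,0.64,-0.79,0,0,0,0]
    - [85,0.64,-0.79,0,0,0,0]
    - [85,0.64,-0.79,0,0,0,0]
    - [85,0.64,-0.79,0,0,0,0]
    - [85,0.64,-0.79,0,0,0,0]

```text
clock: 0.93
tool_pos: [347.2, -253.8, 206.9]
eef_rot: [-0.0, 0.999, 0.041, -0.0]
contact_force: [0.6, -0.1, -0.4]
grip_width: 85.3
finger_force: 0.0
```

Emit:
carry_out:
  moves:
    - [85,0.64,-0.79,0,0,0,0]
    - [85,0.64,-0.79,0,0,0,0]
    - [85,0.64,-0.79,0,0,0,0]
    - [85,0.64,-0.79,0,0,0,0]
    - [85,0.64,-0.79,0,0,0,0]

```text
clock: 1.35
tool_pos: [461.9, -85.6, 206.9]
eef_rot: [-0.0, 0.999, 0.041, -0.0]
contact_force: [0.9, -0.7, 0.2]
grip_width: 85.2
finger_force: 0.0
```

Emit:
carry_out:
  moves:
    - [85,0.64,-0.79,0,0,0,0]
    - [85,0.64,-0.79,0,0,0,0]
    - [85,0.64,-0.79,0,0,0,0]
    - [85,0.64,-0.79,0,0,0,0]
    - [85,0,0,0,0,0,0]

```text
clock: 1.77
tool_pos: [556.3, 51.1, 205.8]
eef_rot: [-0.001, 0.999, 0.047, 0.0]
contact_force: [-1.9, -0.9, -0.3]
grip_width: 85.3
finger_force: 0.0
```

```bash
python3 -c "
from m import *
go(554,47,118,4.5)"
```

```text
now [556.3  51.1 205.8] yaw 5.34 tilt 0.14
turn az units (first) 0.14
then shift units [-0.064  0.099  2.195]
```

Emit:
carry_out:
  moves:
    - [85,-0.04,0.06,0.8,0,0,0.05]
    - [85,0,0,0.8,0,0,0]
    - [85,0,0,0.6,0,0,0]
    - [85,0,0,0,0,0,0]
    - [20,0,0,0,0,0,0]

```text
clock: 2.18
tool_pos: [550.7, 43.4, 118.3]
eef_rot: [-0.0, 0.999, 0.039, -0.002]
contact_force: [0.7, -0.2, 1.1]
grip_width: 75.1
finger_force: 0.0
```

Emit:
carry_out:
  moves:
    - [20,0,0,0,0,0,0]
    - [20,0,0,0,0,0,0]
    - [20,0,0,0,0,0,0]
    - [20,0,0,0,0,0,0]
    - [20,0,0,0,0,0,0]

```text
clock: 2.6
tool_pos: [552.2, 43.4, 119.9]
eef_rot: [-0.0, 0.999, 0.039, 0.001]
contact_force: [0.5, 0.4, 0.2]
grip_width: 20.4
finger_force: 0.0
```

```bash
python3 -c "
from m import *
go(525,465,175,4.5);s=get_state();print(s['grip_width'],s['finger_force'],s['contact_force'])"
```

```text
now [552.2  43.4 119.9] yaw 4.47 tilt 0.09
turn az units (first) -0.0
then shift units [  0.15  -10.56   -1.379]
20.355414181236867 0.0 [0.47091467 0.39970558 0.15609223]
```

```bash
python3 -c "
from h import *
a,d=grab_frame('scene');b,d2=grab_frame('top')
f=lambda i,r:cv2.resize(i[r[0]:r[1],r[2]:r[3]],(400,300),interpolation=cv2.INTER_CUBIC)
save('g1.png',np.hstack([f(a,(140,290,210,410)),f(b,(130,280,110,310))]))"
```

```text
(no output)
```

View pics/g1.png

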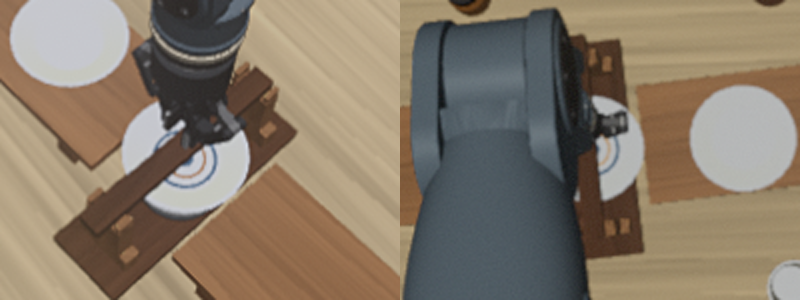

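The view shows the bar still on its posts with the gripper over its middle, at left-crop (200,130). The opening reads 20 mm with no force, so the pads have not closed on the bar. I check depth around the fingers.

```bash
python3 - <<'E'
from m import *
s=get_state(); print(s["tool_pos"].round(1),s["grip_width"],s["joints"].round(3))
n="scene"; im,d=grab_frame(n); P=cloud(n,d); Z=P[...,2]; hsv=cv2.cvtColor(im,cv2.COLOR_RGB2HSV); V=hsv[...,2].astype(int)
near=(abs(P[...,0]-552)<60)&(abs(P[...,1]-43)<60)
for lo in range(84,180,8):
    m=near&(Z>=lo)&(Z<lo+8)&(V<100)
    p=P[m]; print(lo,m.sum(), *( (p.min(0).round(),p.max(0).round(),hsv[m].mean(0).round()) if len(p) else ()))
m=(Z>112)&(Z<132)&(V<90)&(P[...,0]>400)&(P[...,0]<700)&(abs(P[...,1]-45)<60)
for x in range(420,690,20):
    k=m&(abs(P[...,0]-x)<6); 
    if k.sum()>5: print(x,P[k][:,1].min().round(1),P[k][:,1].max().round(1),np.median(Z[k]).round(1))
E
```

```text
[551.9  43.4 119.5] 19.827357551282677 [ 7.800e-02  3.290e-01 -1.150e-01  1.126e+00  1.000e-03  3.142e+00]
84 0
92 0
100 0
108 11 [541.  60. 112.] [607.  65. 116.] [75. 29. 79.]
116 321 [503.  34. 116.] [612.  66. 124.] [10. 97. 88.]
124 70 [507.  38. 124.] [612.  63. 128.] [ 10. 100.  91.]
132 0
140 1 [559.  62. 145.] [559.  62. 145.] [ 8. 44. 92.]
148 21 [548.  32. 148.] [565.  66. 156.] [39. 29. 70.]
156 34 [548.  23. 156.] [565.  69. 164.] [41. 29. 62.]
164 28 [549.  25. 165.] [566.  69. 171.] [61. 16. 63.]
172 33 [548.  30. 172.] [565.  69. 180.] [18. 19. 61.]
440 27.4 53.3 122.3
460 28.6 54.7 122.0
480 32.4 56.1 120.4
540 34.6 60.5 121.1
560 36.3 62.2 121.4
580 36.2 63.8 122.5
600 39.7 65.6 122.6
620 41.2 67.5 122.9
640 41.5 67.2 122.2
660 37.4 69.8 122.5
680 46.3 70.0 120.0
```

```bash
python3 - <<'E'
from m import *
n="scene"; im,d=grab_frame(n); P=cloud(n,d); Z=P[...,2]
save("g2.png",cv2.resize(im[140:240,230:360],None,fx=6,fy=6,interpolation=cv2.INTER_CUBIC))
c,f=K(n);T=np.array(c["camera_from_world"])
for p in([552,43.4,119.5],[552,43.4,108.5],[552,48,123],[552,43.4,160]):
    q=T[:3,:3]@p+T[:3,3]; s=q[:2]/q[2]; s=s*(1+c["k1"]*(s@s))*f+[c["cx"],c["cy"]]; print(p,s.round(1),((s-[230,140])*6).round())
for v in range(176,216,4): print(v,[f"{Z[v,u]:.0f}" for u in range(280,326,4)])
E
```

```text
[552, 43.4, 119.5] [299.1 211.4] [415. 428.]
[552, 43.4, 108.5] [298.8 213.7] [413. 442.]
[552, 48, 123] [300.7 212.2] [424. 433.]
[552, 43.4, 160] [300.5 202.4] [423. 374.]
176 ['216', '219', '299', '308', '317', '318', '315', '317', '318', '316', '316', '305']
180 ['60', '213', '285', '296', '306', '312', '312', '317', '313', '310', '305', '288']
184 ['59', '200', '202', '285', '293', '298', '301', '300', '301', '296', '286', '12']
188 ['61', '61', '187', '227', '280', '284', '288', '288', '285', '278', '271', '124']
192 ['60', '58', '77', '212', '192', '244', '249', '247', '260', '266', '256', '122']
196 ['78', '79', '78', '184', '179', '222', '240', '235', '246', '251', '252', '126']
200 ['79', '77', '75', '166', '165', '208', '224', '213', '197', '122', '242', '245']
204 ['75', '74', '70', '154', '67', '67', '197', '199', '199', '197', '232', '243']
208 ['73', '73', '73', '69', '122', '121', '170', '185', '211', '219', '231', '240']
212 ['69', '70', '66', '122', '126', '152', '150', '155', '195', '208', '65', '69']
```

View pics/g2.png

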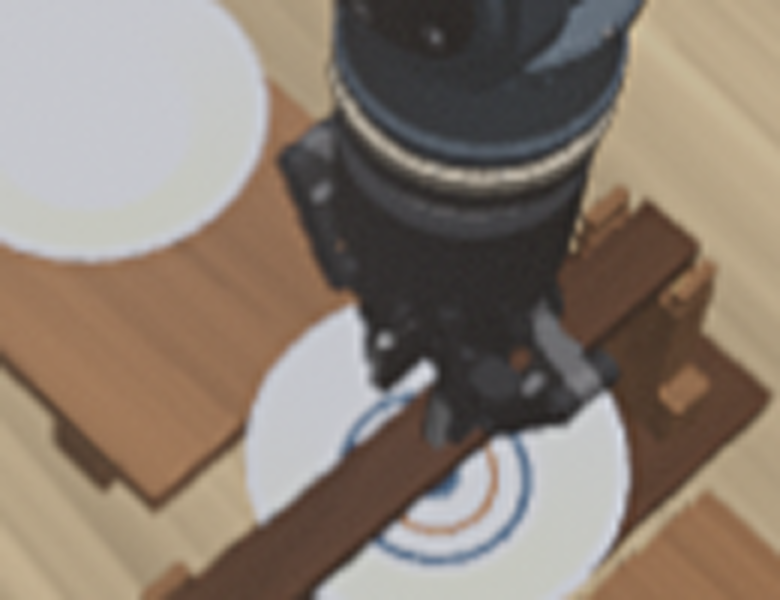

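The crop shows the fingertips at about (440,430), hovering above the bar's top. The bar's edges are visible below them. Depth puts the tips well above where the stated TCP would have them, so I open and measure the tip height before going deeper.

Emit:
carry_out:
  moves:
    - [85,0,-0.08,0,0,0,0]
    - [85,0,0,0,0,0,0]
    - [85,0,0,0,0,0,0]
    - [85,0,0,0,0,0,0]
    - [85,0,0,0,0,0,0]

```text
clock: 3.22
tool_pos: [551.6, 45.2, 119.0]
eef_rot: [-0.001, 0.999, 0.04, -0.0]
contact_force: [0.7, 0.5, 0.4]
grip_width: 78.7
finger_force: 0.0
```

```bash
python3 - <<'E'
from m import *
s=get_state(); print(s["tool_pos"].round(1),s["grip_width"],s["contact_force"])
for n in("scene","top"):
    im,d=grab_frame(n); P=cloud(n,d); Z=P[...,2]; np.savez("o_"+n,im=im,d=d); hsv=cv2.cvtColor(im,cv2.COLOR_RGB2HSV)
    near=(abs(P[...,0]-552)<40)&(abs(P[...,1]-43)<90)&((hsv[...,1]<60)&(hsv[...,2]<120)|(Z>130))
    print(n)
    for lo in range(84,200,8):
        p=P[near&(Z>=lo)&(Z<lo+8)]
        if len(p): print(lo,len(p),"x",np.percentile(p[:,0],[5,95]).round(),"y",np.percentile(p[:,1],[3,25,75,97]).round())
E
```

```text
[551.6  45.2 119. ] 78.73631790085423 [0.65527445 0.51547204 0.3643114 ]
scene
100 1 x [534. 534.] y [58. 58. 58. 58.]
108 16 x [523. 586.] y [59. 61. 63. 64.]
116 21 x [515. 586.] y [33. 36. 61. 64.]
124 2 x [529. 539.] y [34. 34. 35. 35.]
148 3 x [552. 564.] y [5. 6. 7. 7.]
156 26 x [548. 566.] y [ 1.  6. 90. 94.]
164 36 x [548. 568.] y [-4.  6. 91. 99.]
172 32 x [552. 567.] y [ -5.   7.  94. 100.]
180 25 x [553. 568.] y [  1.   6.  93. 100.]
188 14 x [556. 567.] y [ -4.   5.  90. 100.]
196 50 x [547. 570.] y [-12.   1.  97. 105.]
top
108 5 x [522. 544.] y [29. 29. 30. 31.]
116 2 x [542. 544.] y [31. 32. 34. 35.]
124 1 x [529. 529.] y [50. 50. 50. 50.]
156 1 x [547. 547.] y [-4. -4. -4. -4.]
164 3 x [547. 551.] y [-9. -6. -1. -0.]
188 3 x [547. 557.] y [-9. -4.  2.  2.]
196 4 x [546. 552.] y [-11.  -9.  -6.  -4.]
```

Both cameras put the open fingertips at about z = 155 mm with the TCP reading 119. The real tips are therefore about 35 mm higher than the description says, so I allow for that and go down 36 mm more.

Emit:
carry_out:
  moves:
    - [85,0,-0.04,0.4,0,0,0]
    - [85,0,0,0.5,0,0,0]
    - [85,0,0,0,0,0,0]
    - [20,0,0,0,0,0,0]
    - [20,0,0,0,0,0,0]

```text
clock: 3.73
tool_pos: [551.8, 46.1, 83.7]
eef_rot: [-0.001, 0.999, 0.041, 0.0]
contact_force: [-0.4, -0.2, 0.2]
grip_width: 63.7
finger_force: 0.0
```

Emit:
carry_out:
  moves:
    - [20,0,0,0,0,0,0]
    - [20,0,0,0,0,0,0]
    - [20,0,0,0,0,0,0]
    - [20,0,0,0,0,0,0]
    - [20,0,0,0,0,0,0]

```text
clock: 4.15
tool_pos: [552.1, 46.2, 84.0]
eef_rot: [-0.001, 0.999, 0.041, 0.001]
contact_force: [-1.0, -0.3, 6.0]
grip_width: 27.1
finger_force: 40.3
```

```bash
python3 - <<'E'
from m import *
s=get_state(); print(s["tool_pos"].round(1),s["grip_width"],s["finger_force"],s["contact_force"],s["joints"].round(3))
n="scene"
im,d=grab_frame(n); P=cloud(n,d); Z=P[...,2]; hsv=cv2.cvtColor(im,cv2.COLOR_RGB2HSV)
near=(abs(P[...,0]-552)<40)&(abs(P[...,1]-43)<90)&((hsv[...,1]<60)&(hsv[...,2]<120)|(Z>130))
for lo in range(84,180,8):
    p=P[near&(Z>=lo)&(Z<lo+8)]
    if len(p): print(lo,len(p),"x",np.percentile(p[:,0],[5,95]).round(),"y",np.percentile(p[:,1],[3,25,75,97]).round())
E
```

```text
[552.1  46.2  84. ] 27.128251276968747 40.334410071372986 [-0.98491634 -0.30092178  5.99758702] [ 8.200e-02  3.540e-01 -1.740e-01  1.041e+00  3.000e-03  3.142e+00]
108 11 x [542. 589.] y [60. 63. 64. 64.]
116 18 x [547. 581.] y [31. 38. 67. 71.]
124 24 x [548. 565.] y [31. 33. 68. 74.]
132 29 x [549. 566.] y [28. 33. 66. 74.]
140 28 x [551. 566.] y [30. 32. 35. 73.]
148 30 x [554. 568.] y [15. 30. 71. 77.]
156 92 x [544. 569.] y [ 6. 31. 77. 90.]
164 57 x [545. 569.] y [ 0. 10. 83. 95.]
172 56 x [555. 572.] y [-3.  8. 72. 98.]
```

Emit:
carry_out:
  moves:
    - [20,0,0,-0.3,0,0,0]
    - [20,0,0,-0.6,0,0,0]
    - [20,0,0,-0.6,0,0,0]
    - [20,0,0,0,0,0,0]
    - [20,0,0,0,0,0,-1]
  grip_force: 50

```text
clock: 4.62
tool_pos: [552.5, 46.0, 144.5]
eef_rot: [-0.001, 0.996, 0.092, 0.002]
contact_force: [0.2, 0.1, -1.8]
grip_width: 26.6
finger_force: 49.5
```

```bash
python3 - <<'E'
from m import *
s=get_state(); print(s["tool_pos"].round(1),s["grip_width"],s["finger_force"],s["contact_force"])
im,d=grab_frame("scene"); P=cloud("scene",d); Z=P[...,2]; V=cv2.cvtColor(im,cv2.COLOR_RGB2HSV)[...,2]
m=(Z>150)&(V<100)
for x in range(420,690,20):
    k=m&(abs(P[...,0]-x)<6)&(abs(P[...,1]-47)<30)
    if k.sum()>5: print(x,P[k][:,1].min().round(1),P[k][:,1].max().round(1),np.median(Z[k]).round(1))
E
```

```text
[552.5  46.  144.5] 26.61109462038552 49.46272909641266 [ 0.2379699   0.06054104 -1.82530635]
440 17.6 41.1 183.2
460 21.1 44.8 183.1
480 35.4 48.6 182.0
540 31.6 75.9 220.4
560 22.3 77.0 206.4
580 17.6 77.0 344.3
600 17.1 77.0 541.7
620 47.7 74.2 183.2
640 49.5 77.0 183.4
660 54.4 77.0 183.7
680 57.7 76.3 182.5
```

The bar is lifted level, top at 183 mm. Now I turn it and carry it to the front.

Emit:
carry_out:
  moves:
    - [20,0,0,0,0,0,-1]
    - [20,0,0,0,0,0,-1]
    - [20,0,0,0,0,0,-1]
    - [20,0,0,0,0,0,-1]
    - [20,0,0,0,0,0,-1]

```text
clock: 5.08
tool_pos: [551.2, 45.9, 142.5]
eef_rot: [-0.001, 0.937, 0.349, -0.0]
contact_force: [0.2, 0.1, -1.6]
grip_width: 26.8
finger_force: 49.5
```

Emit:
carry_out:
  moves:
    - [20,0,0,0,0,0,-1]
    - [20,0,0,0,0,0,-1]
    - [20,0,0,0,0,0,-1]
    - [20,0,0,0,0,0,-1]
    - [20,0,0,0,0,0,-1]

```text
clock: 5.5
tool_pos: [551.2, 45.9, 142.4]
eef_rot: [-0.001, 0.815, 0.58, 0.0]
contact_force: [-0.2, -0.9, -0.8]
grip_width: 26.7
finger_force: 49.5
```

Emit:
carry_out:
  moves:
    - [20,0,0,0,0,0,-1]
    - [20,0,0,0,0,0,-1]
    - [20,0,0,0,0,0,-1]
    - [20,0,0,0,0,0,-1]
    - [20,0,0,0,0,0,0]

```text
clock: 5.92
tool_pos: [551.2, 45.9, 142.5]
eef_rot: [-0.001, 0.676, 0.736, 0.001]
contact_force: [0.7, 0.5, -0.8]
grip_width: 26.7
finger_force: 49.5
```

Emit:
carry_out:
  moves:
    - [20,0.05,-0.8,0,0,0,0]
    - [20,0.05,-0.9,0,0,0,0]
    - [20,0.05,-0.9,0,0,0,0]
    - [20,0.05,-0.9,0,0,0,0]
    - [20,0.05,-0.9,0,0,0,0]

```text
clock: 6.33
tool_pos: [373.3, 41.4, 142.5]
eef_rot: [-0.001, 0.68, 0.734, 0.001]
contact_force: [-0.5, -0.7, 0.1]
grip_width: 27.0
finger_force: 49.6
```

Emit:
carry_out:
  moves:
    - [20,0.05,-0.9,0,0,0,0]
    - [20,0.05,-0.7,0,0,0,0]
    - [20,0,0,0,0,0,0]
    - [20,0,0,0.8,0,0,0]
    - [20,0,0,0.8,0,0,0]

```text
clock: 6.75
tool_pos: [313.1, 40.7, 79.7]
eef_rot: [0.001, 0.679, 0.734, 0.003]
contact_force: [0.3, -0.6, -1.8]
grip_width: 27.0
finger_force: 49.7
```

```bash
python3 - <<'E'
from m import *
s=get_state(); print(s["tool_pos"].round(1),s["grip_width"],s["finger_force"],s["contact_force"],s["joints"].round(2))
im,d=grab_frame("scene"); P=cloud("scene",d); Z=P[...,2]; V=cv2.cvtColor(im,cv2.COLOR_RGB2HSV)[...,2]
x0,y0=s["tool_pos"][:2]
for y in range(-120,190,20):
    k=(Z>60)&(abs(P[...,1]-y)<6)&(abs(P[...,0]-x0)<30)
    if k.sum()>5: print(y,P[k][:,0].min().round(1),P[k][:,0].max().round(1),np.median(Z[k]).round(1))
go(310,42,-21)
E
```

```text
[313.1  40.7  79.7] 27.018601257223427 49.745580554008484 [ 0.26650307 -0.60404337 -1.82142918] [ 0.13 -0.03 -0.68  0.92  0.    1.62]
-80 308.3 338.2 118.3
-60 307.2 336.8 117.5
-40 305.3 335.0 117.8
-20 305.1 334.1 118.2
0 304.0 333.0 117.4
20 305.9 343.0 275.7
40 298.3 342.7 172.1
60 288.7 343.1 196.1
80 283.1 342.8 366.3
100 287.0 343.1 547.9
120 295.2 322.7 118.0
140 291.4 322.8 117.5
160 292.1 320.7 118.2
now [308.9  40.2  74.2] yaw 94.43 tilt 0.22
then shift units [0.038 0.038 2.381]
```

Emit:
carry_out:
  moves:
    - [20,0,0,0.7,0,0,0]
    - [20,0,0,0.7,0,0,0]
    - [20,0,0,0.6,0,0,0]
    - [20,0,0,0.2,0,0,0]
    - [20,0,0,0.1,0,0,0]

```text
clock: 7.22
tool_pos: [310.3, 40.6, -13.9]
eef_rot: [-0.002, 0.679, 0.734, -0.0]
contact_force: [0.3, 0.1, -0.6]
grip_width: 26.8
finger_force: 49.8
```

Emit:
carry_out:
  moves:
    - [20,0,0,0.03,0,0,0]
    - [20,0,0,0,0,0,0]

```text
clock: 7.38
tool_pos: [311.7, 40.7, -13.7]
eef_rot: [-0.001, 0.678, 0.735, 0.001]
contact_force: [-0.0, 0.4, -0.9]
grip_width: 26.8
finger_force: 49.8
```

Emit:
carry_out:
  moves:
    - [20,0,0,0.1,0,0,0]
    - [20,0,0,0.05,0,0,0]
    - [20,0,0,0,0,0,0]

```text
clock: 7.63
tool_pos: [311.4, 40.7, -20.0]
eef_rot: [-0.001, 0.678, 0.735, 0.001]
contact_force: [-0.8, 0.1, -1.3]
grip_width: 26.7
finger_force: 49.8
```

Emit:
carry_out:
  moves:
    - [20,0,0,0.03,0,0,0]
    - [50,0,0,0,0,0,0]
    - [85,0,0,0,0,0,0]
    - [85,0,0,0,0,0,0]
    - [85,0,0,0,0,0,0]

```text
clock: 8.05
tool_pos: [311.2, 40.7, -21.3]
eef_rot: [-0.001, 0.678, 0.735, 0.001]
contact_force: [0.3, -0.9, -0.2]
grip_width: 73.8
finger_force: 0.0
```

Emit:
carry_out:
  moves:
    - [85,0,0,0,0,0,0]
    - [85,0,0,-0.5,0,0,0]
    - [85,0,0,-0.9,0,0,0]
    - [85,0,0,-0.9,0,0,0]
    - [85,0,0,-0.9,0,0,0]

```text
clock: 8.47
tool_pos: [310.4, 40.2, 108.2]
eef_rot: [-0.001, 0.678, 0.735, 0.001]
contact_force: [1.1, -0.4, 0.3]
grip_width: 84.9
finger_force: 0.0
```

```bash
python3 - <<'E'
from m import *
for n in("scene","top"):
    im,d=grab_frame(n); P=cloud(n,d); Z=P[...,2]; np.savez(n+"1",im=im,d=d); hsv=cv2.cvtColor(im,cv2.COLOR_RGB2HSV); V=hsv[...,2]
    m=(Z>8)&(Z<28)&(V<100)&(P[...,0]>240)&(P[...,0]<380)&(abs(P[...,1]-40)<180)
    for c,_,a in comps(m,60): print(n,"bar",a,rect(P[c]),np.median(Z[c]).round(1))
    w=(hsv[...,1]<60)&(Z>45)&(Z<95)&(V>120)&(P[...,0]>420)&(P[...,0]<660)
    for nm,lo,hi in(("next",-260,-60),("done",-50,140)):
        for x,_,a in comps(w&(P[...,1]>lo)&(P[...,1]<hi),500): print(n,nm,fitc(outline(n,x,80)))
go(545,-58,90,94.7)
E
```

```text
scene bar 1115 ((312.7, 43.5), 257.3, 32.2, np.float32(95.09)) 17.5
scene next (array([ 547.1, -156.1]), np.float64(69.0))
scene done (array([540.2,  43.1]), np.float64(68.7))
top bar 485 ((318.7, -19.9), 136.8, 26.7, np.float32(94.52)) 16.4
top next (array([ 547.4, -158.1]), np.float64(68.8))
top done (array([540.9,  41.2]), np.float64(67.5))
now [314.2  40.7 111. ] yaw 94.69 tilt 0.48
turn az units (first) -0.0
then shift units [-2.933  5.549  0.526]
```

```bash
python3 -c "
from m import *
go(547,-58,111)"
```

```text
now [314.2  40.7 111. ] yaw 94.69 tilt 0.48
then shift units [-2.935  5.599  0.036]
```

Emit:
carry_out:
  moves:
    - [50,-0.42,0.8,0,0,0,0]
    - [50,-0.42,0.8,0,0,0,0]
    - [50,-0.42,0.8,0,0,0,0]
    - [50,-0.42,0.8,0,0,0,0]
    - [50,-0.42,0.8,0,0,0,0]

```text
clock: 8.98
tool_pos: [478.6, -31.2, 105.6]
eef_rot: [-0.001, 0.678, 0.735, 0.001]
contact_force: [-0.3, 0.1, 0.6]
grip_width: 50.3
finger_force: 0.0
```

Emit:
carry_out:
  moves:
    - [50,-0.42,0.8,0,0,0,0]
    - [50,-0.42,0.8,0,0,0,0]
    - [50,0,0,0,0,0,0]
    - [50,0,0,0,0,0,0]
    - [50,0,0,0,0,0,0]

```text
clock: 9.4
tool_pos: [542.9, -58.4, 105.2]
eef_rot: [-0.002, 0.678, 0.735, 0.0]
contact_force: [-0.2, -0.6, -0.3]
grip_width: 50.2
finger_force: 0.0
```

```bash
cat > tip.py <<'E'
from m import *
s=get_state(); print(s["tool_pos"].round(1),s["grip_width"].round(1),s["contact_force"].round(1))
x0,y0,z0=s["tool_pos"]
for n in("scene","top"):
    im,d=grab_frame(n); P=cloud(n,d); Z=P[...,2]; hsv=cv2.cvtColor(im,cv2.COLOR_RGB2HSV)
    near=(abs(P[...,0]-x0)<90)&(abs(P[...,1]-y0)<40)&(hsv[...,1]<80)&(hsv[...,2]<120)&(Z>64)
    print(n)
    for lo in range(64,int(z0)+64,8):
        p=P[near&(Z>=lo)&(Z<lo+8)]
        if len(p): print(lo,len(p),"x",np.percentile(p[:,0],[3,25,75,97]).round(),"y",np.percentile(p[:,1],[3,97]).round())
E
python3 tip.py; python3 -c "
from m import *
go(547,-58,40,94.6)"
```

```text
now [542.9 -58.4 105.2] yaw 94.67 tilt 0.23
turn az units (first) 0.01
then shift units [0.002 0.104 1.63 ]Traceback (most recent call last):
  File "tip.py", line 2, in <module>
    s=get_state(); print(s["tool_pos"].round(1),s["grip_width"].round(1),s["contact_force"].round(1))
                                                ^^^^^^^^^^^^^^^^^^^^^
AttributeError: 'float' object has no attribute 'round'
```

Emit:
carry_out:
  moves:
    - [50,0,0.1,0.5,0,0,0]
    - [50,0,0,0.6,0,0,0]
    - [50,0,0,0,0,0,0]
    - [50,0,0,0,0,0,0]

```text
clock: 9.73
tool_pos: [545.9, -57.5, 61.9]
eef_rot: [-0.002, 0.677, 0.736, 0.0]
contact_force: [0.1, -0.7, 0.7]
grip_width: 50.1
finger_force: 0.0
```

```bash
sed -i 's/s\["grip_width"\].round(1)/s["grip_width"]/' tip.py; python3 tip.py; python3 -c "
from m import *
go(547,-58,40)"
```

```text
[545.9 -57.5  61.9] 50.10722004629934 [ 0.1 -0.7  0.7]
scene
72 1 x [554. 554. 554. 554.] y [-87. -87.]
88 4 x [521. 561. 578. 578.] y [-50. -45.]
96 21 x [511. 521. 524. 579.] y [-65. -44.]
104 30 x [511. 521. 576. 585.] y [-66. -43.]
112 26 x [518. 522. 580. 585.] y [-66. -43.]
120 21 x [517. 521. 574. 584.] y [-63. -44.]
top
72 2 x [520. 520. 522. 522.] y [-97. -97.]
now [547.9 -57.8  63.6] yaw 94.71 tilt 0.15
then shift units [-0.004 -0.023  0.59 ]
```

Emit:
carry_out:
  moves:
    - [50,0,0,0.3,0,0,0]
    - [50,0,0,0.3,0,0,0]
    - [50,0,0,0,0,0,0]
    - [50,0.25,0,0,0,0,0]
    - [50,0.2,0,0,0,0,0]

```text
clock: 10.25
tool_pos: [547.0, -39.5, 39.6]
eef_rot: [-0.0, 0.678, 0.735, 0.001]
contact_force: [0.1, -0.3, 0.2]
grip_width: 50.1
finger_force: 0.0
```

Emit:
carry_out:
  moves:
    - [50,0.2,0,0,0,0,0]
    - [50,0.2,0,0,0,0,0]
    - [50,0.25,0,0,0,0,0]
    - [50,0.25,0,0,0,0,0]
    - [50,0.25,0,0,0,0,0]

```text
clock: 10.67
tool_pos: [542.8, 6.8, 38.9]
eef_rot: [-0.001, 0.678, 0.735, 0.001]
contact_force: [0.8, -2.3, 1.1]
grip_width: 49.9
finger_force: 1.4
```

```bash
cat > pl.py <<'E'
from m import *
s=get_state(); print(s["tool_pos"].round(1),s["contact_force"].round(1),s["grip_width"])
def plates(n,im=None,d=None):
    if im is None: im,d=grab_frame(n)
    P=cloud(n,d); Z=P[...,2]; hsv=cv2.cvtColor(im,cv2.COLOR_RGB2HSV)
    w=(hsv[...,1]<60)&(Z>45)&(Z<95)&(hsv[...,2]>120)&(P[...,0]>420)&(P[...,0]<660)&(P[...,1]>-300)&(P[...,1]<400)
    for m,_,a in comps(w,300):
        ps=outline(n,m,80); c,r=fitc(ps); 
        for _ in range(10):
            k=abs(np.linalg.norm(ps[:,:2]-c,axis=1)-69)<4
            if k.sum()>20: c,r=fitc(ps[k])
        print(n,a,c,r,k.sum())
if __name__=="__main__":
    plates("scene"); plates("top")
E
python3 pl.py
```

```text
[542.8   6.8  38.9] [ 0.8 -2.3  1.1] 49.912252896449495
scene 2372 [ 547.4 -156.2] 68.8 154
scene 2997 [535.3  81.4] 69.0 175
top 2253 [ 547.4 -158.1] 68.8 151
```

Emit:
carry_out:
  moves:
    - [50,0.25,0,0,0,0,0]
    - [50,0.3,0,0,0,0,0]
    - [50,0.3,0,0,0,0,0]
    - [50,0.3,0,0,0,0,0]
    - [50,0.3,0,0,0,0,0]

```text
clock: 11.18
tool_pos: [537.7, 64.9, 38.6]
eef_rot: [-0.001, 0.678, 0.735, 0.001]
contact_force: [0.3, -1.6, -1.4]
grip_width: 50.1
finger_force: 0.7
```

Emit:
carry_out:
  moves:
    - [50,0.3,0,0,0,0,0]
    - [50,0.3,0,0,0,0,0]
    - [50,0.3,0,0,0,0,0]
    - [50,0.3,0,0,0,0,0]
    - [50,0.3,0,0,0,0,0]

```text
clock: 11.6
tool_pos: [532.9, 124.7, 38.8]
eef_rot: [-0.001, 0.678, 0.735, 0.001]
contact_force: [0.8, -0.8, -1.3]
grip_width: 50.3
finger_force: 0.6
```

Emit:
carry_out:
  moves:
    - [50,0.25,0,0,0,0,0]
    - [50,0.2,0,0,0,0,0]
    - [50,0.15,0,0,0,0,0]
    - [50,0.1,0,0,0,0,0]
    - [50,0.05,0,0,0,0,0]

```text
clock: 12.02
tool_pos: [530.6, 153.7, 38.9]
eef_rot: [-0.001, 0.677, 0.736, 0.001]
contact_force: [-0.1, -1.4, -1.1]
grip_width: 50.0
finger_force: 0.7
```

```bash
python3 pl.py
```

```text
[530.6 153.7  38.9] [-0.1 -1.4 -1.1] 49.95902695807893
scene 2379 [ 547.1 -156. ] 69.0 154
scene 535 [552.2  52.4] 55.4 0
scene 760 [550.7  51.1] 40.5 0
scene 3229 [522.8 229.4] 68.7 187
top 2264 [ 547.5 -158.1] 68.8 151
top 338 [543.7  40. ] 54.7 0
```

Emit:
carry_out:
  moves:
    - [50,0.15,0,0,0,0,0]
    - [50,0.15,0,0,0,0,0]
    - [50,0.1,0,0,0,0,0]
    - [50,0,0,0,0,0,0]
    - [50,-0.5,0,0,0,0,0]

```text
clock: 12.53
tool_pos: [531.2, 151.8, 39.0]
eef_rot: [-0.001, 0.677, 0.736, 0.002]
contact_force: [0.6, -0.4, -0.6]
grip_width: 49.7
finger_force: 0.0
```

Emit:
carry_out:
  moves:
    - [50,-0.5,0,0,0,0,0]
    - [50,-0.3,0,-0.8,0,0,0]
    - [50,0,0,-1,0,0,0]
    - [50,0,0,-1,0,0,0]
    - [50,0,0,0,0,0,0]

```text
clock: 12.95
tool_pos: [537.2, 117.7, 158.3]
eef_rot: [0.002, 0.678, 0.735, 0.005]
contact_force: [1.2, 0.4, 0.4]
grip_width: 49.9
finger_force: 0.0
```

```bash
python3 pl.py; python3 -c "
from m import *
go(550,-250,150)"
```

```text
[537.2 117.7 158.3] [1.2 0.4 0.4] 49.856835147088354
scene 2376 [ 547.1 -156. ] 69.0 154
scene 457 [551.9  52. ] 52.5 0
scene 657 [554.3  49.5] 33.5 0
scene 3298 [521.4 245.8] 69.0 189
top 2259 [ 547.4 -158.1] 68.8 151
top 343 [543.8  40. ] 54.7 0
now [534.9 117.4 152.7] yaw 94.68 tilt 0.3
then shift units [-9.185 -0.373  0.035]
```

Emit:
carry_out:
  moves:
    - [50,0,0,0,0,0,0.67]
    - [50,-0.93,0.02,0,0,0,0]
    - [50,-0.93,0.02,0,0,0,0]
    - [50,-0.93,0.02,0,0,0,0]
    - [50,-0.93,0.02,0,0,0,0]

```text
clock: 13.47
tool_pos: [537.6, -32.7, 149.0]
eef_rot: [-0.002, 0.702, 0.712, 0.0]
contact_force: [1.1, 0.3, 0.4]
grip_width: 50.6
finger_force: 0.0
```

Emit:
carry_out:
  moves:
    - [50,-0.93,0.03,0,0,0,0]
    - [50,-0.93,0.03,0,0,0,0]
    - [50,-0.93,0.03,0,0,0,0]
    - [50,-0.93,0.03,0,0,0,0]
    - [50,-0.93,0.03,0,0,0,0]

```text
clock: 13.88
tool_pos: [545.8, -218.9, 148.4]
eef_rot: [-0.002, 0.703, 0.711, 0.001]
contact_force: [1.2, 0.4, -1.1]
grip_width: 50.0
finger_force: 0.0
```

Emit:
carry_out:
  moves:
    - [50,-0.93,0.03,0,0,0,0]
    - [50,0,0,0,0,0,0]
    - [50,0,0,0,0,0,0]

```text
clock: 14.13
tool_pos: [547.4, -256.3, 147.8]
eef_rot: [-0.002, 0.704, 0.71, 0.0]
contact_force: [-0.4, 1.1, 0.6]
grip_width: 50.0
finger_force: 0.0
```

```bash
python3 - <<'E'
from m import *
ims={}
for n in("scene","top"):
    im,d=grab_frame(n); np.savez(n+"2",im=im,d=d); P=cloud(n,d); Z=P[...,2]; hsv=cv2.cvtColor(im,cv2.COLOR_RGB2HSV)
    reg=(abs(P[...,0]-545)<75)&(abs(P[...,1]-44)<75)
    m=reg&(Z>50)&(Z<70)&(hsv[...,1]<70)
    m=cv2.morphologyEx(m.astype(np.uint8),cv2.MORPH_CLOSE,np.ones((5,5)))
    m=max(comps(m,100),key=lambda t:t[2])[0]; o=outline(n,m,60); print(n,fitc(o),"enc",circ(o),rect(o))
    pl=(Z>6)&(Z<22)&(hsv[...,2]<110)&(P[...,0]>370)&(P[...,0]<730)&(abs(P[...,1]-45)<80); print("plank",rect(P[pl]))
    for nm,s in(("post",(Z>100)&(Z<125)&(P[...,0]>400)&(P[...,0]<700)&(abs(P[...,1]-45)<60)),):
        for mm,c,a in comps(s,4): print(nm,c,a,P[mm].mean(0).round(1))
go(548.3,-253,40,90.65)
f=lambda i,r:cv2.resize(i[r[0]:r[1],r[2]:r[3]],(400,300),interpolation=cv2.INTER_CUBIC)
save("w.png",np.hstack([f(np.load("scene2.npz")["im"],(150,300,210,410)),f(np.load("top2.npz")["im"],(145,265,130,290))]))
E
```

```text
scene (array([545.3,  46.2]), np.float64(56.9)) enc (array([545.3,  46.4]), 58.3) ((545.1, 46.9), 114.2, 112.9, np.float32(51.24))
plank ((544.8, 46.0), 299.9, 99.9, np.float32(5.05))
post [337. 182.] 231 [436.3  36.3 107.9]
post [264. 246.] 256 [654.5  55.3 108.8]
top (array([545.8,  42.6]), np.float64(55.9)) enc (array([545.7,  43.6]), 57.8) ((545.5, 42.4), 114.7, 109.5, np.float32(178.63))
plank ((545.1, 43.1), 298.1, 98.0, np.float32(5.06))
post [198. 159.] 142 [655.   53.2 107.4]
post [207. 244.] 151 [436.1  33.5 107.7]
now [ 547.7 -254.2  148.5] yaw 90.65 tilt 0.26
turn az units (first) 0.0
then shift units [0.029 0.016 2.713]
```

View pics/w.png

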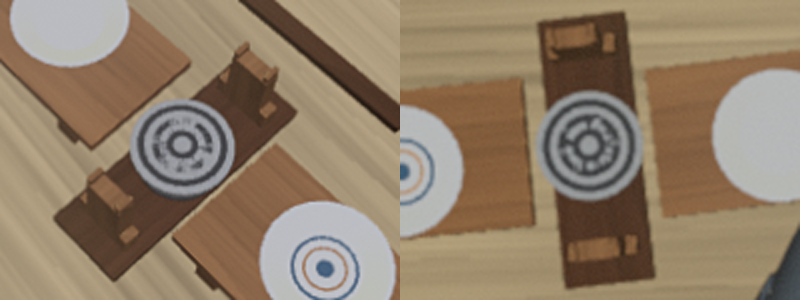

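The crops show the bare wheel with its rings at left-crop (182,145) and right-crop (590,145), the painted plate fully on its board, and the bar in front at the top right. Wheel centre is about (545.4, 44.6). Now I lower the fingers behind the blank plate and push it.

Emit:
carry_out:
  moves:
    - [50,0,0.02,0.7,0,0,0]
    - [50,0,0,0.8,0,0,0]
    - [50,0,0,0.8,0,0,0]
    - [50,0,0,0.4,0,0,0]
    - [50,0,0,0,0,0,0]

```text
clock: 14.65
tool_pos: [546.5, -251.5, 37.7]
eef_rot: [-0.004, 0.702, 0.712, -0.0]
contact_force: [-0.8, -0.6, -1.0]
grip_width: 49.9
finger_force: 0.0
```

Emit:
carry_out:
  moves:
    - [50,0.2,0,0,0,0,0]
    - [50,0.2,0,0,0,0,0]
    - [50,0.2,0,0,0,0,0]
    - [50,0.25,0,0,0,0,0]
    - [50,0.25,0,0,0,0,0]

```text
clock: 15.07
tool_pos: [549.4, -209.7, 43.3]
eef_rot: [0.0, 0.703, 0.711, 0.001]
contact_force: [0.2, -1.8, 0.5]
grip_width: 49.6
finger_force: 1.2
```

Emit:
carry_out:
  moves:
    - [50,0.25,0,0,0,0,0]
    - [50,0.25,0,0,0,0,0]
    - [50,0.25,0,0,0,0,0]
    - [50,0.25,0,0,0,0,0]
    - [50,0.25,0,0,0,0,0]

```text
clock: 15.48
tool_pos: [548.1, -159.6, 42.2]
eef_rot: [-0.001, 0.703, 0.711, 0.001]
contact_force: [-0.4, -3.0, 2.9]
grip_width: 50.2
finger_force: 1.7
```

```bash
python3 pl.py
```

```text
[ 548.1 -159.6   42.2] [-0.4 -3.   2.9] 50.199739971696715
scene 2577 [545.1 -84. ] 69.1 161
scene 531 [552.   52.3] 55.4 0
scene 739 [550.7  51.2] 40.4 0
scene 3281 [521.4 245.8] 68.9 188
top 1305 [556.2   0.6] 73.9 13
top 2100 [522.4 243.1] 68.7 148
```

Emit:
carry_out:
  moves:
    - [50,0.25,0.01,0,0,0,0]
    - [50,0.25,0.01,0,0,0,0]
    - [50,0.25,0.01,0,0,0,0]
    - [50,0.25,0.01,0,0,0,0]
    - [50,0.25,0,0,0,0,0]

```text
clock: 16.0
tool_pos: [549.0, -109.4, 42.1]
eef_rot: [-0.001, 0.703, 0.711, 0.001]
contact_force: [0.4, -0.8, -0.2]
grip_width: 49.6
finger_force: 0.7
```

Emit:
carry_out:
  moves:
    - [50,0.25,0,0,0,0,0]
    - [50,0.25,0,0,0,0,0]
    - [50,0.25,0,0,0,0,0]
    - [50,0.25,0,0,0,0,0]
    - [50,0.2,0,0,0,0,0]

```text
clock: 16.42
tool_pos: [548.5, -61.2, 42.3]
eef_rot: [-0.001, 0.703, 0.711, 0.001]
contact_force: [0.6, -1.5, -0.7]
grip_width: 50.2
finger_force: 0.8
```

Emit:
carry_out:
  moves:
    - [50,0.2,0,0,0,0,0]
    - [50,0.15,0,0,0,0,0]
    - [50,0.1,0,0,0,0,0]
    - [50,0,0,0,0,0,0]

```text
clock: 16.75
tool_pos: [548.3, -43.6, 42.4]
eef_rot: [-0.001, 0.703, 0.711, 0.001]
contact_force: [-0.2, -0.8, 0.2]
grip_width: 50.2
finger_force: 0.0
```

```bash
python3 pl.py
```

```text
[548.3 -43.6  42.4] [-0.2 -0.8  0.2] 50.23352544422246
scene 2989 [546.2  33.4] 68.9 147
scene 3293 [521.5 245.9] 68.9 189
top 2098 [522.4 243.1] 68.8 148
```

Emit:
carry_out:
  moves:
    - [50,0.1,0,0,0,0,0]
    - [50,0.1,0,0,0,0,0]
    - [50,0.07,0,0,0,0,0]
    - [50,0.03,0,0,0,0,0]
    - [50,0,0,0,0,0,0]

```text
clock: 17.27
tool_pos: [548.2, -32.2, 42.4]
eef_rot: [-0.001, 0.703, 0.711, 0.001]
contact_force: [-0.4, -0.3, -0.2]
grip_width: 50.0
finger_force: 0.5
```

```bash
python3 pl.py
```

```text
[548.2 -32.2  42.4] [-0.4 -0.3 -0.2] 50.027162369711036
scene 2876 [545.4  43. ] 68.0 171
scene 3284 [521.4 245.9] 69.0 188
top 2104 [522.5 243. ] 68.7 149
```

Emit:
carry_out:
  moves:
    - [50,-0.4,0,0,0,0,0]
    - [50,-0.6,0,0,0,0,0]
    - [50,-0.5,0,-0.6,0,0,0]
    - [60,0,0,-1,0,0,0]
    - [85,0,0,-1,0,0,0]

```text
clock: 17.78
tool_pos: [547.6, -93.6, 146.4]
eef_rot: [-0.002, 0.704, 0.711, 0.0]
contact_force: [1.3, -0.3, -1.2]
grip_width: 70.3
finger_force: 0.0
```

Emit:
carry_out:
  moves:
    - [85,0,-0.9,0,0,0,0]
    - [85,0,-0.9,0,0,0,0]
    - [85,0,-0.9,0,0,0,0]
    - [85,0,-0.9,0,0,0,0]
    - [85,0,0,0,0,0,0]

```text
clock: 18.2
tool_pos: [398.1, -93.6, 146.0]
eef_rot: [-0.003, 0.703, 0.711, -0.0]
contact_force: [-0.5, 0.3, -0.5]
grip_width: 85.2
finger_force: 0.0
```

```bash
python3 pl.py; python3 -c "
from m import *
go(311,41,100,94.6)"
```

```text
[398.1 -93.6 146. ] [-0.5  0.3 -0.5] 85.22283899255419
scene 2866 [545.4  43. ] 68.0 171
scene 3285 [521.4 245.8] 68.9 188
top 2144 [547.   41.6] 67.6 148
top 2093 [522.5 243. ] 68.7 149
now [404.3 -94.4 146.9] yaw 90.63 tilt 0.17
turn az units (first) -0.66
then shift units [ 3.561 -2.053  1.171]
```

Emit:
carry_out:
  moves:
    - [85,0,0,0,0,0,-0.66]
    - [85,0.89,-0.51,0,0,0,0]
    - [85,0.89,-0.51,0,0,0,0]
    - [85,0.89,-0.51,0,0,0,0]
    - [85,0.89,-0.52,0,0,0,0]

```text
clock: 18.72
tool_pos: [312.0, 42.1, 146.8]
eef_rot: [-0.001, 0.679, 0.735, 0.001]
contact_force: [0.6, 1.0, -0.5]
grip_width: 85.3
finger_force: 0.0
```

Emit:
carry_out:
  moves:
    - [85,0,0,0,0,0,0]
    - [85,0,0,0.6,0,0,0]
    - [85,0,0,0.6,0,0,0]
    - [85,0,0,0,0,0,0]

```text
clock: 19.05
tool_pos: [310.7, 41.5, 96.3]
eef_rot: [-0.002, 0.677, 0.736, -0.0]
contact_force: [-0.3, -1.1, 0.3]
grip_width: 85.4
finger_force: 0.0
```

```bash
python3 - <<'E'
from m import *
im,d=grab_frame("scene"); P=cloud("scene",d); Z=P[...,2]; V=cv2.cvtColor(im,cv2.COLOR_RGB2HSV)[...,2]
for y in range(-90,181,30):
    k=(Z>8)&(Z<28)&(V<100)&(abs(P[...,1]-y)<8)&(P[...,0]>270)&(P[...,0]<350)
    if k.sum()>5: print(y,P[k][:,0].min().round(1),P[k][:,0].max().round(1),np.median(Z[k]).round(1))
go(311.2,40.7,-20,94.7)
E
```

```text
-90 312.6 336.7 16.6
-60 307.3 336.4 17.6
-30 306.1 332.9 17.6
0 304.5 331.0 17.2
30 301.6 327.7 17.1
60 298.0 327.8 18.0
90 295.4 324.3 16.9
120 294.6 320.5 18.4
150 293.3 319.7 18.2
now [311.2  41.3  97.8] yaw 94.68 tilt 0.24
turn az units (first) -0.0
then shift units [-0.016 -0.     2.945]
```

Emit:
carry_out:
  moves:
    - [85,0,0,0.8,0,0,0]
    - [85,0,0,0.8,0,0,0]
    - [85,0,0,0.8,0,0,0]
    - [85,0,0,0.5,0,0,0]
    - [85,0,0,0.15,0,0,0]

```text
clock: 19.52
tool_pos: [311.5, 41.2, -24.7]
eef_rot: [-0.002, 0.678, 0.735, -0.0]
contact_force: [-0.2, 0.9, -0.3]
grip_width: 84.7
finger_force: 0.0
```

Emit:
carry_out:
  moves:
    - [85,0,0,0,0,0,0]
    - [20,0,0,0,0,0,0]
    - [20,0,0,0,0,0,0]
    - [20,0,0,0,0,0,0]
    - [20,0,0,0,0,0,0]
  grip_force: 50

```text
clock: 19.93
tool_pos: [312.7, 41.5, -22.4]
eef_rot: [-0.0, 0.678, 0.735, 0.002]
contact_force: [0.3, 0.3, 0.3]
grip_width: 38.4
finger_force: 0.0
```

Emit:
carry_out:
  moves:
    - [20,0,0,0,0,0,0]
    - [20,0,0,0,0,0,0]
    - [20,0,0,0,0,0,0]
    - [20,0,0,0,0,0,0]

```text
clock: 20.27
tool_pos: [312.3, 41.4, -22.5]
eef_rot: [-0.0, 0.678, 0.735, 0.002]
contact_force: [-2.2, -0.3, 14.8]
grip_width: 27.0
finger_force: 48.9
```

Emit:
carry_out:
  moves:
    - [20,0,0,-0.4,0,0,0]
    - [20,0,0,-0.9,0,0,0]
    - [20,0,0,-1,0,0,0]
    - [20,0,0,-1,0,0,0]
    - [20,0,0,-0.9,0,0,0]

```text
clock: 20.68
tool_pos: [311.2, 40.9, 147.4]
eef_rot: [-0.001, 0.678, 0.735, 0.001]
contact_force: [1.9, 0.8, -1.6]
grip_width: 26.8
finger_force: 50.6
```

```bash
python3 - <<'E'
from m import *
im,d=grab_frame("scene"); P=cloud("scene",d); Z=P[...,2]; V=cv2.cvtColor(im,cv2.COLOR_RGB2HSV)[...,2]
s=get_state(); print(s["contact_force"],s["finger_force"])
z=s["tool_pos"][2]
for y in list(range(-90,0,20))+list(range(100,181,20)):
    k=(abs(Z-z-39)<25)&(V<110)&(abs(P[...,1]-y)<8)&(P[...,0]>260)&(P[...,0]<360)
    if k.sum()>5: print(y,P[k][:,0].min().round(1),P[k][:,0].max().round(1),np.median(Z[k]).round(1))
go(552,46.5,150)
E
```

```text
[ 2.7739356  -0.06121971  5.3067746 ] 50.74399173259735
-90 312.2 334.4 185.1
-70 307.7 335.7 187.5
-50 307.5 334.0 187.3
-30 305.5 333.0 187.2
-10 304.6 331.9 187.6
100 294.2 323.3 187.6
120 292.3 321.6 187.2
140 291.6 320.5 187.3
160 290.8 319.4 187.3
now [314.3  41.2 152.7] yaw 94.63 tilt 0.53
then shift units [-0.349  5.932  0.119]
```

Emit:
carry_out:
  moves:
    - [20,-0.055,0.83,0,0,0,0]
    - [20,-0.055,0.83,0,0,0,0]
    - [20,-0.055,0.83,0,0,0,0]
    - [20,-0.055,0.83,0,0,0,0]
    - [20,-0.055,0.83,0,0,0,0]

```text
clock: 21.15
tool_pos: [479.4, 43.3, 144.8]
eef_rot: [-0.001, 0.678, 0.735, 0.001]
contact_force: [0.6, -0.2, -1.2]
grip_width: 27.0
finger_force: 50.6
```

Emit:
carry_out:
  moves:
    - [20,-0.055,0.83,0,0,0,0]
    - [20,-0.055,0.83,0,0,0,0]
    - [20,0,0,0,0,0,0.99]
    - [20,0,0,0,0,0,0.99]
    - [20,0,0,0,0,0,0.99]

```text
clock: 21.57
tool_pos: [544.7, 44.2, 144.0]
eef_rot: [-0.001, 0.785, 0.619, 0.0]
contact_force: [-0.3, 0.1, -1.4]
grip_width: 26.8
finger_force: 50.6
```

Emit:
carry_out:
  moves:
    - [20,0,0,0,0,0,0.99]
    - [20,0,0,0,0,0,0.99]
    - [20,0,0,0,0,0,0.99]
    - [20,0,0,0,0,0,0.99]
    - [20,0,0,0,0,0,0.99]

```text
clock: 21.98
tool_pos: [544.3, 44.3, 144.7]
eef_rot: [-0.001, 0.918, 0.397, 0.0]
contact_force: [-1.1, 0.1, -0.9]
grip_width: 26.6
finger_force: 50.7
```

Emit:
carry_out:
  moves:
    - [20,0,0,0,0,0,0.99]
    - [20,0,0,0,0,0,0.99]
    - [20,0,0,0,0,0,0.99]
    - [20,0,0,0,0,0,0.99]
    - [20,0,0,0,0,0,0.99]

```text
clock: 22.4
tool_pos: [544.3, 44.3, 144.7]
eef_rot: [-0.001, 0.989, 0.149, -0.0]
contact_force: [-0.0, -0.5, -0.3]
grip_width: 26.8
finger_force: 50.7
```

Emit:
carry_out:
  moves:
    - [20,0,0,0,0,0,0.99]
    - [20,0,0,0,0,0,0.99]
    - [20,0,0,0,0,0,0]
    - [20,0,0,0,0,0,0]

```text
clock: 22.73
tool_pos: [544.4, 44.3, 144.7]
eef_rot: [-0.001, 0.999, 0.05, -0.0]
contact_force: [0.5, -0.2, -0.9]
grip_width: 27.3
finger_force: 50.7
```

```bash
cat > bar.py <<'E'
from m import *
s=get_state(); print(s["joints"].round(3),s["contact_force"].round(1)); go(545.4,44.6,110)
z=s["tool_pos"][2]; import sys
zt=float(sys.argv[1]) if len(sys.argv)>1 else z+39
im,d=grab_frame("scene"); P=cloud("scene",d); Z=P[...,2]; V=cv2.cvtColor(im,cv2.COLOR_RGB2HSV)[...,2]
X=[];Y=[]
m=(abs(Z-zt)<9)&(V<100)&(abs(P[...,1]-45)<50)&(abs(P[...,0]-545)<150)
print("bar x",P[m][:,0].min().round(1),P[m][:,0].max().round(1))
for x in list(range(430,500,10))+list(range(600,670,10)):
    k=m&(abs(P[...,0]-x)<6)
    if k.sum()>5: X.append(x);Y.append((P[k][:,1].min()+P[k][:,1].max())/2); print(x,P[k][:,1].min().round(1),P[k][:,1].max().round(1),np.median(Z[k]).round(1))
a,b=np.polyfit(X,Y,1); print("bar yaw",np.degrees(np.arctan(a)).round(2),"y at 545.4:",(a*545.4+b).round(1))
E
python3 bar.py; python3 pl.py
```

```text
[ 8.000e-02  3.020e-01 -8.700e-02  1.182e+00  3.000e-03  3.122e+00] [ 0.5 -0.2 -0.9]
now [544.4  44.3 144.7] yaw 5.71 tilt 0.15
then shift units [ 0.025 -0.003  0.867]
bar x 418.4 676.4
430 20.9 49.0 185.2
440 23.4 49.8 184.7
450 23.2 50.9 184.8
460 25.3 51.8 185.2
470 33.9 52.5 184.7
480 40.7 53.5 184.2
490 50.6 54.4 182.4
600 39.4 65.0 184.5
610 39.9 66.3 184.3
620 40.3 66.8 184.4
630 41.8 68.4 184.3
640 41.8 69.2 184.4
650 44.2 71.0 184.2
660 44.3 71.8 184.4
bar yaw 4.91 y at 545.4: 48.2
[544.4  44.3 144.6] [ 0.5  0.5 -0.8] 26.751422790071462
scene 1639 [546.9  65.3] 53.4 16
scene 3290 [521.4 245.9] 68.9 188
top 813 [548.3  22.6] 48.3 14
```

Emit:
carry_out:
  moves:
    - [20,0,0,0.4,0,0,0.1]
    - [20,0,0,0.4,0,0,0]
    - [20,0,0,0.3,0,0,0]
    - [20,0,0,0,0,0,0]
    - [20,0,0,0,0,0,0]

```text
clock: 23.3
tool_pos: [544.1, 44.4, 100.4]
eef_rot: [-0.001, 0.999, 0.044, -0.001]
contact_force: [0.4, -0.6, -0.9]
grip_width: 26.5
finger_force: 50.7
```

```bash
python3 bar.py
```

```text
[ 8.000e-02  3.310e-01 -1.640e-01  1.077e+00  3.000e-03  3.134e+00] [ 0.4 -0.6 -0.9]
now [544.1  44.4 100.4] yaw 4.99 tilt 0.17
then shift units [ 0.033 -0.003 -0.241]
bar x 418.0 675.4
430 24.1 50.1 140.7
440 24.1 51.6 140.7
450 24.8 51.7 140.9
460 25.6 53.3 140.9
470 32.2 53.6 140.7
480 39.2 54.6 140.4
490 44.7 54.6 139.6
600 38.9 64.2 140.4
610 38.9 65.6 139.8
620 40.5 66.3 139.8
630 40.1 67.3 139.8
640 42.1 67.2 140.2
650 42.2 68.0 140.0
660 42.7 68.9 140.1
bar yaw 4.27 y at 545.4: 47.8
```

Emit:
carry_out:
  moves:
    - [20,0,0,0.12,0,0,0]
    - [20,0,0,0.12,0,0,0]
    - [20,0,0,0.1,0,0,0]
    - [20,0,0,0.05,0,0,0]
    - [20,0,0,0,0,0,0]

```text
clock: 23.77
tool_pos: [544.2, 44.4, 84.5]
eef_rot: [-0.001, 0.999, 0.043, -0.0]
contact_force: [-0.4, -0.5, -1.7]
grip_width: 26.7
finger_force: 50.7
```

```bash
python3 bar.py
```

```text
[ 8.000e-02  3.430e-01 -1.900e-01  1.039e+00  3.000e-03  3.135e+00] [-0.4 -0.5 -1.7]
now [544.2  44.4  84.5] yaw 4.93 tilt 0.16
then shift units [ 0.03  -0.003 -0.638]
bar x 417.9 675.4
430 17.9 60.8 124.9
440 18.6 62.6 124.7
450 18.6 52.7 124.5
460 25.2 52.6 124.8
470 32.8 53.3 124.6
480 40.6 54.8 124.5
490 44.5 55.6 125.2
600 39.3 64.3 124.3
610 39.6 66.1 124.3
620 39.8 66.8 124.1
630 39.8 66.3 123.6
640 40.2 67.1 123.9
650 37.8 67.7 124.6
660 38.2 68.7 124.5
bar yaw 3.76 y at 545.4: 47.6
```

Emit:
carry_out:
  moves:
    - [20,0,0,0.03,0,0,0]
    - [20,0,0,0,0,0,0]
    - [35,0,0,0,0,0,0]
    - [60,0,0,0,0,0,0]
    - [60,0,0,0,0,0,0]

```text
clock: 24.23
tool_pos: [544.7, 44.5, 84.0]
eef_rot: [-0.001, 0.999, 0.043, 0.0]
contact_force: [0.5, -0.1, -0.3]
grip_width: 58.0
finger_force: 0.0
```

Emit:
carry_out:
  moves:
    - [60,0,0,0,0,0,0]
    - [60,0,0,-0.4,0,0,0]
    - [60,0,0,-0.8,0,0,0]
    - [60,0,0,-1,0,0,0]
    - [60,0,0,-1,0,0,0]

```text
clock: 24.65
tool_pos: [543.8, 44.0, 212.9]
eef_rot: [-0.001, 0.999, 0.043, -0.001]
contact_force: [1.2, 0.6, 0.4]
grip_width: 60.1
finger_force: 0.0
```

Emit:
carry_out:
  moves:
    - [60,-0.9,0,0,0,0,0]
    - [60,-0.9,0,0,0,0,0]
    - [60,-0.9,0,0,0,0,0]
    - [60,-0.9,0,0,0,0,0]
    - [60,-0.9,0,0,0,0,0]

```text
clock: 25.07
tool_pos: [363.5, 28.5, 211.7]
eef_rot: [-0.001, 0.999, 0.043, 0.0]
contact_force: [-0.2, -0.7, 1.0]
grip_width: 60.0
finger_force: 0.0
```

Emit:
carry_out:
  moves:
    - [60,-0.9,0,0,0,0,0]
    - [60,0,0,0,0,0,0]
    - [60,0,0,0,0,0,0]

```text
clock: 25.32
tool_pos: [328.3, 25.5, 212.4]
eef_rot: [-0.001, 0.999, 0.043, 0.001]
contact_force: [1.1, 0.1, 0.1]
grip_width: 59.9
finger_force: 0.0
```

```bash
python3 bar.py 122; python3 pl.py; python3 - <<'E'
from m import *
f=lambda i,r:cv2.resize(i[r[0]:r[1],r[2]:r[3]],(400,300),interpolation=cv2.INTER_CUBIC)
save("end.png",np.hstack([f(grab_frame("scene")[0],(150,300,210,410)),f(grab_frame("top")[0],(145,265,130,290))]))
for n in("scene","top"):
    im,d=grab_frame(n); P=cloud(n,d); Z=P[...,2]; hsv=cv2.cvtColor(im,cv2.COLOR_RGB2HSV)
    w=(hsv[...,1]<60)&(Z>62)&(Z<95)&(hsv[...,2]>120)&(abs(P[...,0]-545)<90)&(abs(P[...,1]-44)<90)
    ps=np.vstack([outline(n,x,80) for x,_,_ in comps(w,150)])
    c=np.array([545.,44]); 
    for _ in range(30):
        k=abs(np.linalg.norm(ps[:,:2]-c,axis=1)-69)<4; c,r=fitc(ps[k])
    print(n,"blank",c,r,k.sum())
E
```

```text
[ 7.500e-02 -1.050e-01 -3.760e-01  1.298e+00  3.000e-03  3.130e+00] [1.1 0.1 0.1]
now [328.3  25.5 212.4] yaw 4.93 tilt 0.19
then shift units [ 5.442e+00 -3.000e-03  2.572e+00]
bar x 417.7 675.9
430 17.7 61.5 122.7
440 16.1 62.1 122.6
450 15.0 53.0 122.6
460 25.1 53.2 122.4
470 25.5 53.7 122.3
480 26.5 55.4 122.9
490 27.3 55.4 122.6
600 38.1 64.9 122.9
610 38.1 65.1 122.7
620 39.7 67.1 122.5
630 38.5 67.1 122.7
640 40.2 66.9 122.8
650 36.6 67.3 122.9
660 38.0 69.3 122.9
bar yaw 4.42 y at 545.4: 45.9
[329.7  25.6 212.4] [ 0.1 -0.7  0.1] 59.87704861516744
scene 772 [548.   11.5] 44.2 0
scene 1252 [543.3  68. ] 50.0 12
scene 3280 [521.4 245.8] 68.9 188
top 897 [549.3  15.6] 48.1 11
top 653 [543.9  72.6] 43.2 0
top 2090 [522.4 243.1] 68.7 148
scene blank [545.1  43.5] 67.6 151
top blank [547.1  41.3] 66.8 123
```

View pics/end.png

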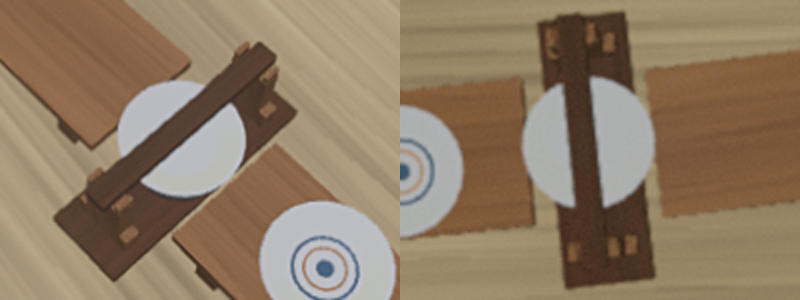

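The view shows the bar seated between the cheeks on both posts, the blank plate under it on the wheel within about 3 mm of centre, and the painted plate fully on its board. I hand the job in.

```bash
python3 -c "
from cell import *
print(close_job())"
```

```text
the job is handed in; nothing more can be done
None
```

The plate change is done and handed in at about 26 s, though no verdict came back: the painted plate is on its board, the blank plate is on the wheel within about 3 mm of centre, and the bar lies level in both notches.

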